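Reject the sticking grease syringe

TASK

Before these empty grease syringes are filled, press each plunger in the rack down through its full stroke. One of the three sticks part-way: take that syringe out by its barrel and let it go in the deep aluminium reject pot, its plunger left where it stuck, and leave the two sound ones standing in the rack with their plungers fully pressed in. Do not shift the loupe, tweezers or parts dish.

Things in the scene. Friction and masses are not known exactly. Their poses are not given: they have to be found in the camera images.
- grip_left (a point): Syringe standing in the left socket of the rack (left = +y). 60 g. Grey barrel 22 mm in diameter, 34 mm flange at its top. This point is on the axis, 58 mm above its foot, 23 mm above the rack's top: grip the barrel here (41 mm of it is bare between rack and flange). Flange top 22 mm above this point; top of the plunger's disc 54 mm above it fully out, 29 mm fully in.
- grip_middle (a point): Syringe standing in the middle socket of the rack (left = +y). 60 g. Grey barrel 22 mm in diameter, 34 mm flange at its top. This point is on the axis, 58 mm above its foot, 23 mm above the rack's top: grip the barrel here (41 mm of it is bare between rack and flange). Flange top 22 mm above this point; top of the plunger's disc 54 mm above it fully out, 29 mm fully in.
- grip_right (a point): Syringe standing in the right socket of the rack (left = +y). 60 g. Grey barrel 22 mm in diameter, 34 mm flange at its top. This point is on the axis, 58 mm above its foot, 23 mm above the rack's top: grip the barrel here (41 mm of it is bare between rack and flange). Flange top 22 mm above this point; top of the plunger's disc 54 mm above it fully out, 29 mm fully in.
- plunger_left (a joint): Plunger of the left syringe, white, with a thumb disc 24 mm across, 4 mm thick. Metres: 0 fully out, 0.025 fully in (disc still 3 mm clear of the flange); grows as pressed; starts up to 3 mm in. No spring: stays where left. A sound one slides all the way at about 2 N; a sticking one moves alike at first, then stops dead about 10 mm in (10 N is ample to tell).
- plunger_middle (a joint): Plunger of the middle syringe, white, with a thumb disc 24 mm across, 4 mm thick. Metres: 0 fully out, 0.025 fully in (disc still 3 mm clear of the flange); grows as pressed; starts up to 3 mm in. No spring: stays where left. A sound one slides all the way at about 2 N; a sticking one moves alike at first, then stops dead about 10 mm in (10 N is ample to tell).
- plunger_right (a joint): Plunger of the right syringe, white, with a thumb disc 24 mm across, 4 mm thick. Metres: 0 fully out, 0.025 fully in (disc still 3 mm clear of the flange); grows as pressed; starts up to 3 mm in. No spring: stays where left. A sound one slides all the way at about 2 N; a sticking one moves alike at first, then stops dead about 10 mm in (10 N is ample to tell).
- rack: Fixed wooden block, 60 x 220 x 45 mm high, with three round sockets 35 mm deep in a row along its y axis, 70 mm apart, the middle one at its centre. Origin at the centre of its underside; its x axis points away from the robot when unturned.
- reject_pot: Reject pot: fixed, empty, open aluminium cup, 60 mm high, mouth 86 mm across, wall 3 mm, slightly narrower at the foot. Origin at the centre of its underside. Its inner floor is about 4 mm above the bench; a syringe let go in it stands on its flat foot or leans against the rim.
- loupe: Bystander: black eyeglass loupe standing on the bench, 34 mm across, 38 mm high. Origin at the centre of its underside.
- tweezers: Bystander: steel tweezers lying flat, 125 mm long along x, 5 mm thick. Origin under the middle.
- parts_dish: Bystander: small shallow white china dish, 70 mm across, 22 mm high. Origin at the centre of its underside. Not the reject pot.
Mind the look-alikes: they are no part of the job. What is shaped like the part that bears grip_middle but green is not meant. There is more than one size of the reject_pot; the one meant has the size given above.

How it is judged:
At the end, for the whole second after the job is handed in: The sticking syringe is in the pot (grip point within 50 mm of the pot's axis, below 75 mm) with its plunger where it stuck (7 to 18 mm in); the others stand in their sockets (moved under 15 mm, upright within 10 degrees), plungers over 21 mm in (((value of joint plunger_left between 0.007 and 0.018 m and horizontal distance between grip_left and reject_pot below 0.05 m and height (world z) of grip_left below 0.075 m and value of joint each of plunger_middle, plunger_right above 0.021 m and distance of each of grip_middle, grip_right from where it was at the start of the episode below 0.015 m and angle between each of grip_middle, grip_right's own z axis and vertical below 0.17 rad) or (value of joint plunger_middle between 0.007 and 0.018 m and horizontal distance between grip_middle and reject_pot below 0.05 m and height (world z) of grip_middle below 0.075 m and value of joint each of plunger_left, plunger_right above 0.021 m and distance of each of grip_left, grip_right from where it was at the start of the episode below 0.015 m and angle between each of grip_left, grip_right's own z axis and vertical below 0.17 rad) or (value of joint plunger_right between 0.007 and 0.018 m and horizontal distance between grip_right and reject_pot below 0.05 m and height (world z) of grip_right below 0.075 m and value of joint each of plunger_left, plunger_middle above 0.021 m and distance of each of grip_left, grip_middle from where it was at the start of the episode below 0.015 m and angle between each of grip_left, grip_middle's own z axis and vertical below 0.17 rad))); the robot touches nothing.
It fails at once if the loupe is shifted by more than 30 mm (distance of loupe from where it was at the start of the episode above 0.03 m).
It fails at once if the tweezers is shifted by more than 30 mm (distance of tweezers from where it was at the start of the episode above 0.03 m).
It fails at once if the parts dish is shifted by more than 30 mm (distance of parts_dish from where it was at the start of the episode above 0.03 m).
It also fails if it takes over 58 s, if anything falls off the work surface, if the arm or the gripper's body presses on something with over 40 N, if the wrist force passes 120 N, or if a joint passes its speed limit or range.

ROBOT

A 7-joint arm with a two-finger parallel gripper is mounted at the origin on the work surface. World frame = base frame: x ahead of the robot, y to its left, z up, the work surface at z = 0. Lengths are in m, angles in rad, forces in N, time in s.
With the tool pointing down it reaches from about 0.35 to 0.9 m from the base axis. Payload 8.1 kg.
Tool frame: the origin (TCP) lies between the finger pads; the fingertips stand ahead of it and the grasp point (between the pads) is the TCP (arm.nose_length is the z of the fingertips in the tool frame, in m); z points along the fingers, y is the line along which they close (so a half turn about z gives the same grasp; the last joint's range is limited). The gripper opens to 92 mm and grips with 3 to 60 N. Pads are 19 mm wide; open, the fingers measure 130 mm over their backs; the gripper's body (75 mm by 190 mm) begins 47 mm behind the grasp point.
Start: joints at [1.052, 0.434, 0.025, 1.573, -0.012, 1.134, -0.075], TCP at [0.252, -0.572, 0.246] pointing down, gripper open.
Joint ranges: [-2.62, 2.62], [-0.44, 2.09], [-1.27, 1.32], [0.08, 2.57], [-1.32, 4.46], [0.12, 2], [-2.74, 2.74]. Speed limits (rad/s): [2.22, 2.22, 3.01, 3.01, 3.14, 3.14, 3.14].

INTERFACE

Orientations are given as a rotation vector (axis times angle).
In Python, from cell import sensors, optics, arm gives the robot as it stands.
- The arm moves only by the tool arm_command, never from a script. Its argument "deltas" is one flat list of numbers, 7 for each row, row after row: the turn, a rotation vector about the world's x, y, z as a fraction of full scale, then the shift along the world's x, y, z as a fraction of full scale, then the finger opening in mm, from 0 to 91.8. In form: [wx, wy, wz, dx, dy, dz, fingers, wx, wy, wz, dx, dy, dz, fingers, ...]. A call has 1 to 20 rows; each row is the pose to reach, as a shift and turn from the pose commanded when the call began; what a row does not reach only later rows make up. Full scale, the value 1, is 1 m for a shift and 90 degrees for a turn. A row lasts 1/10 s, in which the tool goes at most 50 mm and 8.59 degrees, less where a joint would pass 70% of its speed; a pose out of reach is approached as far as the arm can. A call with a number of a shift or a turn outside -1 to 1 is refused whole. A call with a gripper value outside its range is refused whole. The fingers move at their own pace and stop on an object; "force" is the grip in N (left out, the last holds). Time passes only in rows, so rows that repeat a pose let the fingers close. It gives the time, the measured TCP pose, the force, the opening and the grip force at its end, in the units of the state.
- sensors.observe(): the state, without advancing time (a new reading comes with each control period).
- optics.get_image(name): name is "scene" or "top"; returns the picture (400x640x3 uint8, blue, green, red); there is no depth.
- optics.calibration(name): a dict with "camera_matrix" (3x3 intrinsics, pixels), "rvec" (rotation vector, rad) and "tvec" (3), from world to camera coordinates, as OpenCV has them. Camera axes: x right, y down, z forward; pixel columns grow to the right and rows downward; lengths in m; the calibration is good to about 2 mm. A picture is of the moment at which its call begins. calibration takes no time and is no camera call.
- arm.sign_off(): hands the job in; it is judged then, once.
The state is a dict: "clock": time; "joints": joint angles; "dq": joint speeds; "joint_efforts": joint torques, N m; "position": TCP position; "ee_rot": TCP orientation; "force": force on the tool from outside, world axes, zero at the start; "ft_torque": the same for the moment, N m; "width": opening from 0.0 (shut) to 1.0 (fully open); "gripper_force": force on a finger pad.
Only numpy, scipy, OpenCV 4.12 (cv2) and the standard library are available. Lean on these libraries where they do the work, as an engineer would, in place of code of your own. Each camera call takes 0.05 s, during which the arm holds its last target. There are 200 camera calls.

## Working session

There is one attempt and no reset: what is moved stays moved. The work goes in short steps, Python scripts to look and compute and a tool call to move; the robot and the scene stay as the last step left them, time stands still between calls to the robot, and variables do not carry over. Pictures are saved under pics/ and viewed, at most 10 in all, crops included, and the job is handed in when it is done.

Besides the shell and the picture viewer there is one more tool, called after ">>>" as name(argument=value, ...), one argument or row to a line, values as JSON. arm_command: Moves the arm, as the interface text tells. Its arguments: {"type":"object","properties":{"deltas":{"type":"array","items":{"type":"number"}},"force":{"type":"number"}},"required":["deltas"]}

```bash
mkdir -p pics; python3 - <<'E'
from cell import sensors, optics, arm
import cv2
print(sensors.observe(), arm.nose_length)
for n in("scene","top"):
    cv2.imwrite(f"pics/{n}0.png",optics.get_image(n)); print(optics.calibration(n))
E
```

```text
{'clock': 0.0, 'joints': array([ 1.05239416,  0.43522826,  0.02494442,  1.5740978 , -0.01155941,
        1.13401996, -0.0751013 ]), 'dq': array([-0.00054419,  0.00054981,  0.00030677,  0.00034313,  0.00043924,
       -0.00122616, -0.00058169]), 'joint_efforts': array([-1.34395239e-03, -6.67848372e+01,  9.84090641e-01, -3.14455998e+01,
       -6.05267356e-02,  4.31132340e-02,  1.68731626e-04]), 'position': array([ 0.25220655, -0.57131704,  0.2449411 ]), 'ee_rot': array([-3.07245387e+00, -6.48086591e-01,  7.80252153e-04]), 'force': array([0.77693746, 0.67334619, 0.48957056]), 'ft_torque': array([-0.01504391, -0.01502386, -0.01067695]), 'gripper_force': 0.0, 'width': 0.9967668423828826} 0.019
{'camera_matrix': array([[396.04088253,   0.        , 317.86415476],
       [  0.        , 396.04088253, 208.7243235 ],
       [  0.        ,   0.        ,   1.        ]]), 'rvec': array([ 0.61038692,  2.49654364, -1.37474006]), 'tvec': array([ 0.5050798 , -0.07284856,  1.17231899])}
{'camera_matrix': array([[503.35496273,   0.        , 318.85564359],
       [  0.        , 503.35496273, 201.22766601],
       [  0.        ,   0.        ,   1.        ]]), 'rvec': array([ 2.10309385, -2.16297254,  0.16122218]), 'tvec': array([0.04850097, 0.55349013, 1.32039002])}
```

View pics/scene0.png

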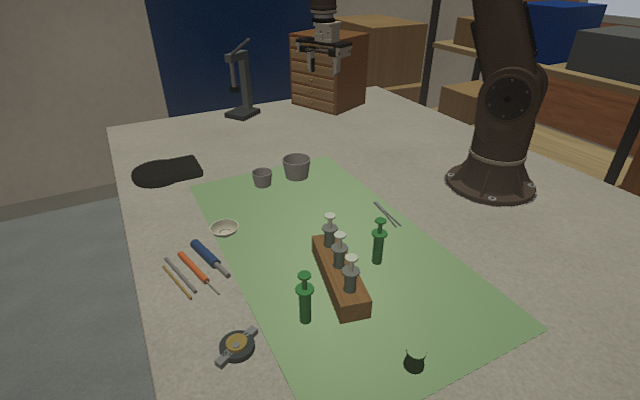

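View pics/top0.png

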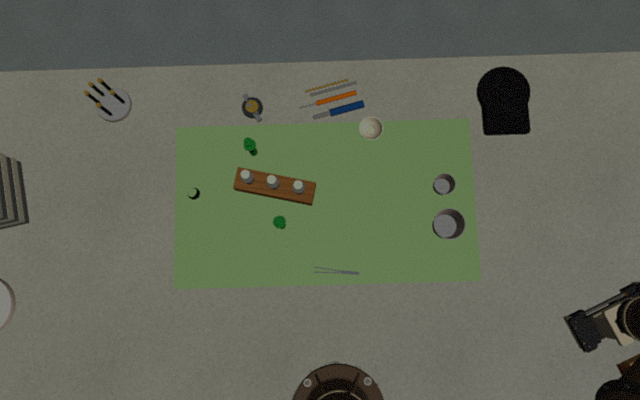

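The scene view shows three white-topped syringes in the wooden rack (330,217), (340,237), (351,260), with the loupe at (415,360), the dish at (224,228) and the tweezers at (387,215).
- **Syringes:** the candidates are the grey-barrelled ones in the rack (top view 246,176 / 272,181 / 298,186) and green ones at (250,146) and (279,222). The grey ones in the rack are meant.
- **Pots:** the candidates in the top view are (444,184), small, and (448,223), large. The large one looks like the 86 mm mouth, which I'll check by size.

```bash
cat > h.py <<'E'
import cv2, numpy as np
from cell import optics
def ray(n,u,v):
    c=optics.calibration(n); R=cv2.Rodrigues(c["rvec"])[0]; t=np.array(c["tvec"]).ravel()
    p=cv2.undistortPoints(np.float64([[[u,v]]]),c["camera_matrix"],None).ravel()
    return -R.T@t, R.T@np.array([p[0],p[1],1])
def onplane(n,u,v,z):
    o,d=ray(n,u,v); return o+d*(z-o[2])/d[2]
def tri(a,b):
    (o1,d1),(o2,d2)=ray(*a),ray(*b)
    s=np.linalg.lstsq(np.c_[d1,-d2],o2-o1,rcond=None)[0]
    p,q=o1+s[0]*d1,o2+s[1]*d2; return (p+q)/2,np.linalg.norm(p-q)
def blobs(m,amin=20):
    n,l,s,c=cv2.connectedComponentsWithStats(m.astype(np.uint8)); return [(c[i].round(2),s[i].tolist()) for i in range(1,n) if s[i][4]>=amin]
E
python3 - <<'E'
from h import *
t=cv2.imread("pics/top0.png"); s=cv2.imread("pics/scene0.png")
h=cv2.cvtColor(t,cv2.COLOR_BGR2HSV)
w=(h[...,1]<45)&(h[...,2]>125); w[:160]=0;w[210:]=0;w[:,:225]=0;w[:,330:]=0
for c,st in blobs(w): print("disc top",c,st,onplane("top",*c,.119).round(4))
hs=cv2.cvtColor(s,cv2.COLOR_BGR2HSV)
w=(hs[...,1]<60)&(hs[...,2]>150); w[:205]=0;w[275:]=0;w[:,:318]=0;w[:,365:]=0
for c,st in blobs(w,10): print("disc scene",c,st)
# rack by colour
r=(h[...,0]<18)&(h[...,1]>90); r[:160]=0;r[215:]=0;r[:,:225]=0;r[:,330:]=0
cs=cv2.findContours(r.astype(np.uint8),0,2)[0]; box=cv2.minAreaRect(max(cs,key=cv2.contourArea))
print("rack",box,[onplane("top",*p,.045).round(4).tolist() for p in cv2.boxPoints(box)])
# pots: non-green
g=(h[...,0]>35)&(h[...,0]<85)&(h[...,1]>60)
m=~g; m[:165]=0;m[245:]=0;m[:,:425]=0;m[:,470:]=0
for c,st in blobs(m,100):
    print("pot",c,st); x,y,ww,hh,_=st
    print([onplane("top",*p,.06).round(4).tolist() for p in [(x,y+hh/2),(x+ww,y+hh/2),(x+ww/2,y),(x+ww/2,y+hh)]])
a=cv2.resize(t[160:215,225:325],None,fx=4,fy=4,interpolation=2);b=cv2.resize(t[165:245,415:480],None,fx=4,fy=4,interpolation=2)
c=cv2.resize(s[200:325,300:380],None,fx=4,fy=4,interpolation=2)[:500]
cv=np.zeros((560,800,3),np.uint8)
cv[:220,:400]=a; cv[225:545,:260]=b; cv[:500,420:740]=c
cv2.imwrite("pics/crop1.png",cv)
E
```

```text
disc top [244.7  173.63] [241, 170, 8, 8, 54] [0.6206 0.2224 0.119 ]
disc top [270.91 178.94] [267, 175, 9, 9, 54] [0.6045 0.1547 0.119 ]
disc top [297.5  184.29] [294, 181, 8, 8, 56] [0.5884 0.0862 0.119 ]
disc scene [347.69 229.03] [318, 205, 47, 70, 1348]
rack ((274.26922607421875, 185.65383911132812), (79.62313842773438, 22.357234954833984), 11.309932708740234) [[0.5957, 0.2661, 0.045], [0.6566, 0.254, 0.045], [0.6066, 0.0407, 0.045], [0.5464, 0.0541, 0.045]]
pot [444.2  183.66] [433, 173, 23, 22, 384]
[[0.5902, -0.2753, 0.06], [0.5883, -0.3369, 0.06], [0.6194, -0.3081, 0.06], [0.5593, -0.3041, 0.06]]
pot [448.98 223.5 ] [433, 208, 33, 32, 832]
[[0.4821, -0.2684, 0.06], [0.4797, -0.3557, 0.06], [0.5238, -0.315, 0.06], [0.4385, -0.3092, 0.06]]
```

View pics/crop1.png

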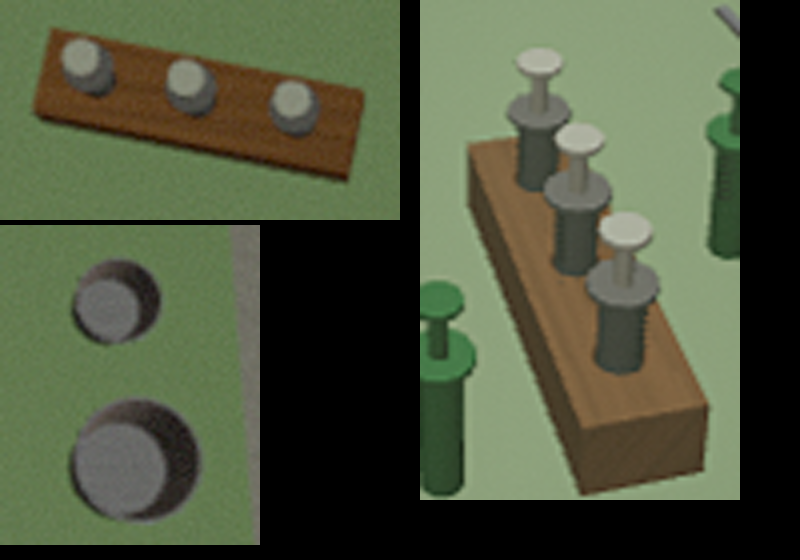

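The grey three in the rack fit the description: 70 mm spacing, rack yaw about -13°. The large pot's mouth measures about 87 mm, so it's the right one; the other is about 60 mm. I'll start with the right syringe.

>>> arm_command(
  deltas=[0, 0, 0.59, 0.336, 0.658, -0.06, 0, 0, 0, 0.59, 0.336, 0.658, -0.06, 0, 0, 0, 0.59, 0.336, 0.658, -0.06, 0, 0, 0, 0.59, 0.336, 0.658, -0.06, 0, 0, 0, 0.59, 0.336, 0.658, -0.06, 0, 0, 0, 0.59, 0.336, 0.658, -0.06, 0, 0, 0, 0.59, 0.336, 0.658, -0.06, 0, 0, 0, 0.59, 0.336, 0.658, -0.06, 0, 0, 0, 0.59, 0.336, 0.658, -0.06, 0, 0, 0, 0.59, 0.336, 0.658, -0.06, 0, 0, 0, 0.59, 0.336, 0.658, -0.06, 0, 0, 0, 0.59, 0.336, 0.658, -0.06, 0, 0, 0, 0.59, 0.336, 0.658, -0.06, 0, 0, 0, 0.59, 0.336, 0.658, -0.06, 0, 0, 0, 0.59, 0.336, 0.658, -0.06, 0, 0, 0, 0.59, 0.336, 0.658, -0.06, 0, 0, 0, 0.59, 0.336, 0.658, -0.06, 0, 0, 0, 0.59, 0.336, 0.658, -0.06, 0, 0, 0, 0.59, 0.336, 0.658, -0.06, 0, 0, 0, 0.59, 0.336, 0.658, -0.06, 0],
)

```text
clock: 2.1
position: [0.5883, 0.0848, 0.1859]
ee_rot: [2.461, 1.951, -0.0]
force: [0.0, -0.8, 0.0]
width: 0.003
gripper_force: 0.0
```

>>> arm_command(
  deltas=[0, 0, 0, 0, 0.001, -0.04, 0, 0, 0, 0, 0, 0.001, -0.045, 0, 0, 0, 0, 0, 0.001, -0.048, 0, 0, 0, 0, 0, 0.001, -0.05, 0, 0, 0, 0, 0, 0.001, -0.052, 0, 0, 0, 0, 0, 0.001, -0.054, 0, 0, 0, 0, 0, 0.001, -0.056, 0, 0, 0, 0, 0, 0.001, -0.058, 0, 0, 0, 0, 0, 0.001, -0.058, 0],
)

```text
clock: 3.0
position: [0.5883, 0.0872, 0.1276]
ee_rot: [-2.46, -1.954, 0.0]
force: [-0.0, 0.1, 1.1]
width: 0.002
gripper_force: 0.3
```

>>> arm_command(
  deltas=[0, 0, 0, 0, 0, -0.002, 0, 0, 0, 0, 0, 0, -0.004, 0, 0, 0, 0, 0, 0, -0.006, 0],
)

```text
clock: 3.3
position: [0.5884, 0.0872, 0.1216]
ee_rot: [2.46, 1.954, -0.0]
force: [-0.8, -0.7, 1.6]
width: 0.008
gripper_force: 1.0
```

>>> arm_command(
  deltas=[0, 0, 0, 0, 0, -0.002, 0, 0, 0, 0, 0, 0, -0.004, 0, 0, 0, 0, 0, 0, -0.0055, 0, 0, 0, 0, 0, 0, -0.0055, 0],
)

```text
clock: 3.7
position: [0.5888, 0.0873, 0.1166]
ee_rot: [2.46, 1.954, 0.001]
force: [0.5, -0.2, 3.3]
width: 0.008
gripper_force: 2.1
```

Right is sound. Next, the middle one.

>>> arm_command(
  deltas=[0, 0, 0, 0, 0, 0.05, 0, 0, 0, 0, 0.016, 0.068, 0.05, 0, 0, 0, 0, 0.016, 0.068, 0.05, 0, 0, 0, 0, 0.016, 0.068, 0.05, 0, 0, 0, 0, 0.016, 0.068, 0.025, 0, 0, 0, 0, 0.016, 0.068, 0.022, 0, 0, 0, 0, 0.016, 0.068, 0.019, 0, 0, 0, 0, 0.016, 0.068, 0.016, 0, 0, 0, 0, 0.016, 0.068, 0.014, 0, 0, 0, 0, 0.016, 0.068, 0.012, 0, 0, 0, 0, 0.016, 0.068, 0.011, 0, 0, 0, 0, 0.016, 0.068, 0.011, 0],
)

```text
clock: 4.9
position: [0.6072, 0.1563, 0.131]
ee_rot: [2.458, 1.952, 0.011]
force: [-0.4, -1.3, 21.0]
width: 0.003
gripper_force: 10.4
```

The middle one is stuck: 21 N at TCP z 0.131, which is 10 mm in. On to the left.

>>> arm_command(
  deltas=[0, 0, 0, 0, 0, 0.04, 0, 0, 0, 0, 0.016, 0.068, 0.04, 0, 0, 0, 0, 0.016, 0.068, 0.04, 0, 0, 0, 0, 0.016, 0.068, 0.04, 0, 0, 0, 0, 0.016, 0.068, 0.015, 0, 0, 0, 0, 0.016, 0.068, 0.011, 0, 0, 0, 0, 0.016, 0.068, 0.008, 0, 0, 0, 0, 0.016, 0.068, 0.005, 0, 0, 0, 0, 0.016, 0.068, 0.003, 0, 0, 0, 0, 0.016, 0.068, 0.001, 0, 0, 0, 0, 0.016, 0.068, 0, 0, 0, 0, 0, 0.016, 0.068, 0, 0],
)

```text
clock: 6.1
position: [0.6205, 0.2232, 0.1273]
ee_rot: [2.46, 1.954, 0.0]
force: [-0.8, -1.0, 0.3]
width: 0.007
gripper_force: 0.6
```

>>> arm_command(
  deltas=[0, 0, 0, 0, 0, -0.002, 0, 0, 0, 0, 0, 0, -0.004, 0, 0, 0, 0, 0, 0, -0.006, 0, 0, 0, 0, 0, 0, -0.008, 0, 0, 0, 0, 0, 0, -0.01, 0, 0, 0, 0, 0, 0, -0.011, 0, 0, 0, 0, 0, 0, -0.011, 0],
)

```text
clock: 6.8
position: [0.6207, 0.2235, 0.1165]
ee_rot: [2.46, 1.954, 0.001]
force: [0.0, 0.3, 4.1]
width: 0.005
gripper_force: 2.0
```

>>> arm_command(
  deltas=[0, 0, 0, 0, 0, 0.05, 0, 0, 0, 0, -0.05, -0.2, 0.15, 60, 0, 0, 0, -0.05, -0.2, 0.15, 60, 0, 0, 0, -0.05, -0.2, 0.15, 60, 0, 0, 0, -0.05, -0.2, 0.15, 60, 0, 0, 0, -0.05, -0.2, 0.15, 60, 0, 0, 0, -0.05, -0.2, 0.15, 60, 0, 0, 0, -0.05, -0.2, 0.15, 60],
)

```text
clock: 7.6
position: [0.5702, 0.0228, 0.2662]
ee_rot: [-2.461, -1.952, -0.0]
force: [-0.5, 0.5, 1.0]
width: 0.565
gripper_force: 0.0
```

```bash
python3 - <<'E'
from h import *
from cell import sensors
print(sensors.observe()["position"],sensors.observe()["width"])
t=optics.get_image("top"); s=optics.get_image("scene"); cv2.imwrite("pics/top1.png",t); cv2.imwrite("pics/scene1.png",s)
h=cv2.cvtColor(t,cv2.COLOR_BGR2HSV)
w=(h[...,1]<45)&(h[...,2]>125); w[:160]=0;w[210:]=0;w[:,:225]=0;w[:,320:]=0
for (c,st),z in zip(sorted(blobs(w),key=lambda b:b[0][0]),(.097,.112,.097)): print("disc",c,st,onplane("top",*c,z).round(4))
g=(h[...,0]>50)&(h[...,0]<85)&(h[...,1]>150); g[:130]=0;g[240:]=0;g[:,:230]=0;g[:,320:]=0
for c,st in blobs(g): print("green",c,st,onplane("top",*c,.1).round(4))
cv=np.zeros((560,800,3),np.uint8)
cv[:280,:400]=cv2.resize(t[150:220,225:325],None,fx=4,fy=4,interpolation=2); cv[:500,420:740]=cv2.resize(s[200:325,300:380],None,fx=4,fy=4,interpolation=2)
cv2.imwrite("pics/crop2.png",cv)
E
```

```text
[0.57021829 0.02279815 0.26618863] 0.5647479002678293
disc [246.23 175.95] [242, 172, 9, 9, 64] [0.6191 0.2219 0.097 ]
disc [271.36 180.  ] [267, 176, 10, 9, 64] [0.6032 0.1543 0.112 ]
disc [297.53 186.16] [294, 182, 8, 9, 58] [0.5878 0.0873 0.097 ]
green [249.93 145.39] [244, 138, 13, 17, 133] [0.701  0.2113 0.1   ]
green [279.22 221.72] [274, 216, 11, 12, 109] [0.495  0.1365 0.1   ]
```

View pics/crop2.png

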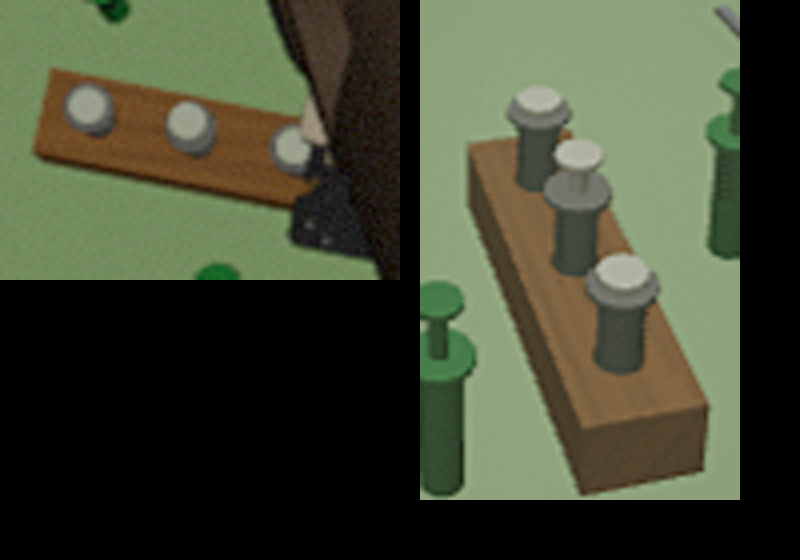

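The picture confirms left and right are fully in. The middle plunger (crop 578,155) is stuck with about 15 mm still showing. I'll grip the middle barrel with the tool turned 10° so the body clears the green syringe.

>>> arm_command(
  deltas=[0, 0, -0.11, 0.0335, 0.1325, 0, 60, 0, 0, -0.11, 0.0335, 0.1325, 0, 60, 0, 0, -0.11, 0.0335, 0.1325, 0, 60, 0, 0, -0.11, 0.0335, 0.1325, 0, 60, 0, 0, -0.11, 0.0335, 0.1325, -0.04, 60, 0, 0, -0.11, 0.0335, 0.1325, -0.08, 60, 0, 0, -0.11, 0.0335, 0.1325, -0.12, 60, 0, 0, -0.11, 0.0335, 0.1325, -0.12, 60],
)

```text
clock: 8.5
position: [0.5999, 0.1553, 0.1402]
ee_rot: [-2.615, -1.736, 0.016]
force: [-1.7, 0.0, -0.8]
width: 0.654
gripper_force: 0.0
```

>>> arm_command(
  deltas=[0, 0, 0, 0, 0, -0.025, 60, 0, 0, 0, 0, 0, -0.045, 60, 0, 0, 0, 0, 0, -0.06, 60, 0, 0, 0, 0, 0, -0.072, 60, 0, 0, 0, 0, 0, -0.0775, 60, 0, 0, 0, 0, 0, -0.0775, 60],
)

```text
clock: 9.1
position: [0.6038, 0.1558, 0.0686]
ee_rot: [-2.619, -1.735, 0.001]
force: [0.4, -0.7, -0.0]
width: 0.656
gripper_force: 0.0
```

>>> arm_command(
  deltas=[0, 0, 0, 0, 0, 0, 15, 0, 0, 0, 0, 0, 0, 15, 0, 0, 0, 0, 0, 0, 15, 0, 0, 0, 0, 0, 0, 15, 0, 0, 0, 0, 0, 0, 15, 0, 0, 0, 0, 0, 0, 15, 0, 0, 0, 0, 0, 0, 15, 0, 0, 0, 0, 0, 0, 15],
  force=15,
)

```text
clock: 9.9
position: [0.6042, 0.1559, 0.0691]
ee_rot: [2.619, 1.734, 0.001]
force: [-0.1, 0.6, 6.0]
width: 0.36
gripper_force: 15.0
```

The opening is 33 mm, but the barrel is 22 mm, so the fingers seem to be on the flange. Looking closer.

```bash
python3 - <<'E'
from h import *
s=optics.get_image("scene"); t=optics.get_image("top")
cv=np.zeros((560,800,3),np.uint8)
cv[:500,:480]=cv2.resize(s[190:290,295:391],None,fx=5,fy=5,interpolation=2)
cv[:280,500:]=cv2.resize(t[150:220,235:310],None,fx=4,fy=4,interpolation=2)
cv2.imwrite("pics/crop3.png",cv)
E
```

```text
(no output)
```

View pics/crop3.png

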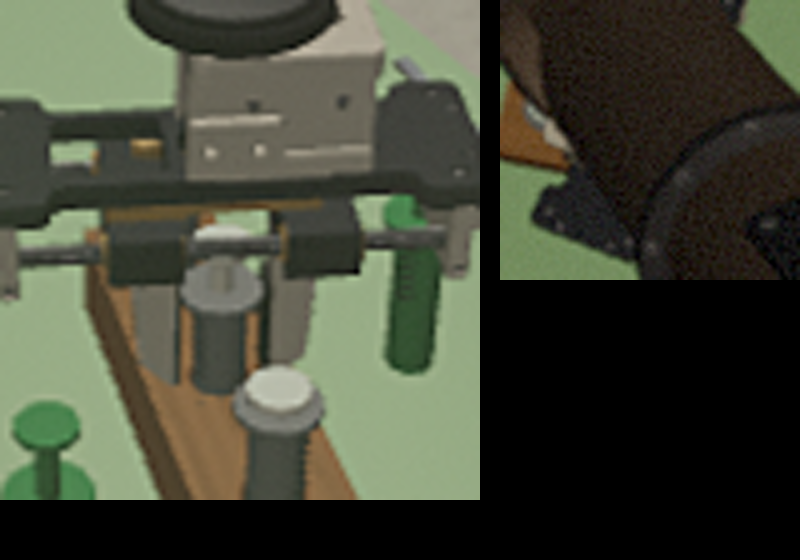

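The upper parts of the fingers (left edge 165,300, right edge 290,290) sit against the flange (222,285) and not on the barrel. I'll reopen, go 3 mm lower and close again.

>>> arm_command(
  deltas=[0, 0, 0, 0, 0, 0, 55, 0, 0, 0, 0, 0, 0, 55, 0, 0, 0, 0, 0, 0, 55, 0, 0, 0, 0, 0, -0.0015, 55, 0, 0, 0, 0, 0, -0.003, 55, 0, 0, 0, 0, 0, -0.003, 55],
)

```text
clock: 10.6
position: [0.6037, 0.1556, 0.0653]
ee_rot: [-2.619, -1.734, 0.001]
force: [-0.4, 1.0, -0.2]
width: 0.596
gripper_force: 0.0
```

>>> arm_command(
  deltas=[0, 0, 0, 0, 0, 0, 15, 0, 0, 0, 0, 0, 0, 15, 0, 0, 0, 0, 0, 0, 15, 0, 0, 0, 0, 0, 0, 15, 0, 0, 0, 0, 0, 0, 15, 0, 0, 0, 0, 0, 0, 15, 0, 0, 0, 0, 0, 0, 15, 0, 0, 0, 0, 0, 0, 15],
  force=10,
)

```text
clock: 11.4
position: [0.604, 0.1558, 0.0658]
ee_rot: [2.619, 1.734, 0.0]
force: [-0.6, -0.7, 0.6]
width: 0.359
gripper_force: 10.0
```

Same 33 mm opening after going lower. The pads run straight up past the flange, so a tool-down grasp always closes on the barrel's flange first. A side approach is blocked by the green syringe beside the rack. I'll hold the barrel by its flange, centred on the pads: the weight hangs below it and the plunger stays untouched.

>>> arm_command(
  deltas=[0, 0, 0, 0, 0, 0, 50, 0, 0, 0, 0, 0, 0, 50, 0, 0, 0, 0, 0, 0.01, 50, 0, 0, 0, 0, 0, 0.021, 50, 0, 0, 0, 0, 0, 0.021, 50],
)

```text
clock: 11.9
position: [0.6052, 0.1563, 0.0891]
ee_rot: [2.619, 1.734, 0.005]
force: [0.3, 0.1, -0.1]
width: 0.544
gripper_force: 0.0
```

>>> arm_command(
  deltas=[0, 0, 0, 0, 0, 0, 20, 0, 0, 0, 0, 0, 0, 20, 0, 0, 0, 0, 0, 0, 20, 0, 0, 0, 0, 0, 0, 20, 0, 0, 0, 0, 0, 0, 20, 0, 0, 0, 0, 0, 0, 20, 0, 0, 0, 0, 0, 0.005, 20, 0, 0, 0, 0, 0, 0.01, 20, 0, 0, 0, 0, 0, 0.02, 20, 0, 0, 0, 0, 0, 0.03, 20, 0, 0, 0, 0, 0, 0.04, 20, 0, 0, 0, 0, 0, 0.055, 20, 0, 0, 0, 0, 0, 0.07, 20, 0, 0, 0, 0, 0, 0.07, 20],
  force=20,
)

```text
clock: 13.3
position: [0.6053, 0.1564, 0.1598]
ee_rot: [2.618, 1.734, 0.007]
force: [-0.4, 0.1, -0.1]
width: 0.355
gripper_force: 20.0
```

```bash
python3 - <<'E'
from h import *
s=optics.get_image("scene"); 
cv2.imwrite("pics/crop4.png",cv2.resize(s[150:290,285:405],None,fx=4,fy=4,interpolation=2))
E
```

```text
(no output)
```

View pics/crop4.png

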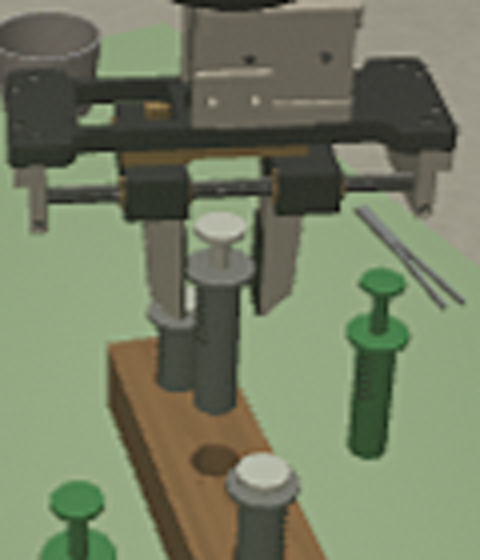

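It hangs upright with foot clear of its socket (crop 215,460) and its plunger still out. Carrying it over to the pot.

>>> arm_command(
  deltas=[0, 0, 0, 0, 0, 0.03, 20, 0, 0, 0, 0, 0, 0.06, 20, 0, 0, 0, -0.005, -0.02, 0.07, 20, 0, 0, 0, -0.013, -0.05, 0.07, 20, 0, 0, 0, -0.021, -0.08, 0.07, 20, 0, 0, 0, -0.029, -0.11, 0.07, 20, 0, 0, 0, -0.038, -0.145, 0.07, 20, 0, 0, 0, -0.047, -0.18, 0.07, 20, 0, 0, 0, -0.057, -0.215, 0.07, 20, 0, 0, 0, -0.066, -0.25, 0.07, 20, 0, 0, 0, -0.075, -0.285, 0.07, 20, 0, 0, 0, -0.084, -0.32, 0.07, 20, 0, 0, 0, -0.093, -0.355, 0.07, 20, 0, 0, 0, -0.103, -0.39, 0.07, 20, 0, 0, 0, -0.111, -0.42, 0.07, 20, 0, 0, 0, -0.117, -0.445, 0.07, 20, 0, 0, 0, -0.121, -0.46, 0.07, 20, 0, 0, 0, -0.123, -0.467, 0.07, 20, 0, 0, 0, -0.123, -0.467, 0.07, 20, 0, 0, 0, -0.123, -0.467, 0.07, 20],
)

```text
clock: 15.35
position: [0.4815, -0.3097, 0.2266]
ee_rot: [-2.617, -1.736, -0.001]
force: [0.7, -0.2, -0.7]
width: 0.354
gripper_force: 20.0
```

```bash
python3 - <<'E'
from h import *
s=optics.get_image("scene"); 
cv2.imwrite("pics/crop5.png",cv2.resize(s[70:200,230:350],None,fx=4,fy=4,interpolation=2))
E
```

```text
(no output)
```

View pics/crop5.png

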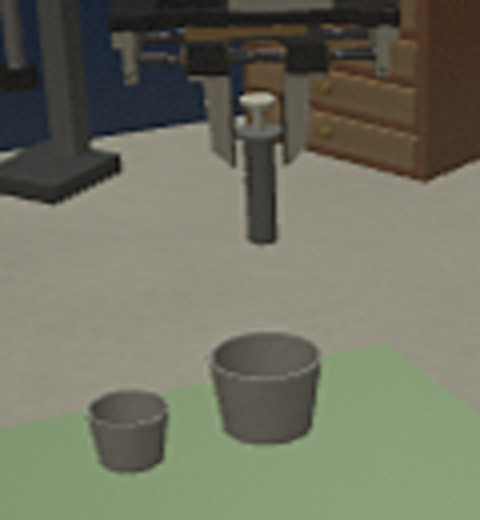

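Syringe hangs centred over the large pot (crop 262,240 over mouth 265,358). Lowering until the foot is about 3 mm above the floor, with the fingertips still above the rim, then letting go.

>>> arm_command(
  deltas=[0, 0, 0, 0, -0.002, -0.03, 20, 0, 0, 0, 0, -0.002, -0.06, 20, 0, 0, 0, 0, -0.002, -0.09, 20, 0, 0, 0, 0, -0.002, -0.11, 20, 0, 0, 0, 0, -0.002, -0.125, 20, 0, 0, 0, 0, -0.002, -0.133, 20, 0, 0, 0, 0, -0.002, -0.138, 20, 0, 0, 0, 0, -0.002, -0.141, 20, 0, 0, 0, 0, -0.002, -0.141, 20, 0, 0, 0, 0, -0.002, -0.141, 20],
)

```text
clock: 16.4
position: [0.4813, -0.3134, 0.0864]
ee_rot: [2.619, 1.734, 0.001]
force: [-0.4, -0.1, -0.7]
width: 0.354
gripper_force: 20.0
```

>>> arm_command(
  deltas=[0, 0, 0, 0, 0, 0, 36, 0, 0, 0, 0, 0, 0, 40, 0, 0, 0, 0, 0, 0, 60, 0, 0, 0, 0, 0, 0, 70, 0, 0, 0, 0, 0, 0, 70, 0, 0, 0, 0, 0, 0.03, 70, 0, 0, 0, 0, 0, 0.07, 70, 0, 0, 0, 0, 0, 0.12, 70, 0, 0, 0, 0, 0, 0.17, 70, 0, 0, 0, -0.05, 0.1, 0.2, 70, 0, 0, 0, -0.05, 0.15, 0.2, 70, 0, 0, 0, -0.05, 0.15, 0.2, 70, 0, 0, 0, -0.05, 0.15, 0.2, 70],
)

```text
clock: 17.7
position: [0.4301, -0.1581, 0.287]
ee_rot: [2.614, 1.742, 0.002]
force: [-0.3, -0.5, -0.7]
width: 0.764
gripper_force: 0.0
```

```bash
python3 - <<'E'
from h import *
s=optics.get_image("scene");t=optics.get_image("top")
cv=np.zeros((560,800,3),np.uint8)
cv[:400,:640]=s; cv[:400,:]=0
cv[:400,:360]=cv2.resize(s[120:220,230:320],None,fx=4,fy=4,interpolation=2)
cv[:480,380:740]=cv2.resize(s[205:325,300:390],None,fx=4,fy=4,interpolation=2)
cv[405:555,:300]=t[140:290,180:480]
cv2.imwrite("pics/crop6.png",cv)
E
```

```text
(no output)
```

View pics/crop6.png

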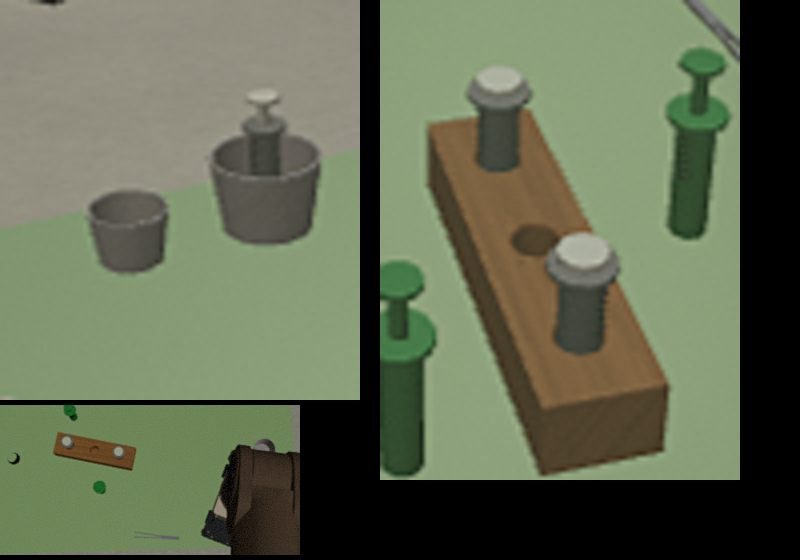

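The stuck syringe stands upright in the large pot (crop 264,130) with its plunger part-out. The left and right ones stand in the rack fully pressed (500,85 and 583,255), and the bystanders haven't moved. Handing in.

```bash
python3 -c "
from cell import arm
print(arm.sign_off())"
```

```text
the job is handed in; nothing more can be done
None
```

The middle syringe stuck about 10 mm in and now stands in the reject pot, while the left and right ones are fully pressed in the rack; I carried it by its barrel's flange, not the marked grip point, because the pads meet the flange first, and sign-off gave no verdict.

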